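# Pack away the folding mirror: file in, mirror down, both turnbuttons fastened

## Robot

A 6-joint arm with a two-finger parallel gripper is mounted at the origin on the work surface. World frame = base frame: x ahead of the robot, y to its left, z up, the work surface at z = 0. Lengths are in m, angles in rad, forces in N, time in s.
With the tool pointing down it reaches from about 0.3 to 0.825 m from the base axis. Payload 5.4 kg.
Tool frame: the origin (TCP) lies at the very end of the fingers, on their centre line; the grasp point (between the pads) lies 19 mm behind it; z points along the fingers, x is the direction in which the jaws open and shut, and the axes are right-handed (so a half turn about z gives the same grasp; the last joint's range is limited). The gripper opens to 92 mm and grips with 3 to 60 N. Pads are 20 mm wide; open, the fingers measure 128 mm over their backs; the gripper's body (75 mm by 189 mm) begins 69 mm behind the grasp point.
Start: joints at [-1.455, 0.158, 1.597, -0, 1.386, -0.21], TCP at [0.184, -0.545, 0.215] pointing down, gripper open.
Joint ranges: [-2.91, 2.91], [-0.94, 2.29], [0.18, 2.7], [-1.29, 4.43], [0.17, 2.64], [-3, 3]. Speed limits (rad/s): [2.57, 2.57, 3.14, 3.14, 3.14, 3.14].

## Interface

Orientations are given as a rotation vector (axis times angle).
In Python, from cell import bot gives the robot as it stands. The module is installed in compiled form; this text tells all that it offers.
- The arm moves only by the tool apply_moves, never from a script. Its argument "steps" is a list of rows, each a list of 2 entries, a list of its own where there are three numbers: the shift along the tool's x, y, z in mm, then the turn, a rotation vector about the tool's x, y, z in degrees. A call has 1 to 20 rows; each row shifts and turns the commanded pose from where the row before left it, along the tool's axes as they then stand; what a row does not reach is not made up. A row lasts 1/8 s, in which the tool goes at most 62.5 mm and 10.7 degrees, less where a joint would pass 70% of its speed; a pose out of reach is approached as far as the arm can. A call with a gripper value outside its range is refused whole. "claw" is the finger opening in mm, from 0 to 91.9, set as the call begins (left out, the last holds). The fingers move at their own pace and stop on an object; "newtons" is the grip in N (left out, the last holds). Time passes only in rows, so rows that do not move let the fingers close. It gives the time, the measured TCP pose, the force and the opening at its end, in the units of the state.
- bot.get_obs(): the state, without advancing time (a new reading comes with each control period).
- bot.read_camera(name): name is "side" or "top" or "wrist"; returns a dict with "img" (420x560x3 uint8, red, green, blue), "camera_matrix" (3x3 intrinsics, pixels), "xyz" and "orientation" of the camera in the world. Camera axes: x right, y up, looking along -z (the intrinsics and any distortion apply to the point x, -y, -z); pixel columns grow to the right and rows downward; lengths in m; the calibration is good to about 2 mm. A picture is of the moment at which its call begins. There is no depth.
- bot.close_job(): hands the job in, once; it reports no verdict.
The state is a dict: "clock": time; "q": joint angles; "qd": joint speeds; "joint_torque": joint torques, N m; "tcp_pos": TCP position; "tool_rot": TCP orientation; "ft_force": force on the tool from outside, world axes, zero at the start; "torque": the same for the moment, N m; "gripper_width": opening from 0.0 (shut) to 1.0 (fully open).
Only numpy, scipy, OpenCV 4.12 (cv2) and the standard library are available. Lean on these libraries where they do the work, as an engineer would, in place of code of your own. Each camera call takes 0.05 s, during which the arm holds its last target.

## Task

Get the folding mirror ready for travel: lay the nail file flat in the long front compartment of its tray, fold the mirror fully down onto the tray, and fasten it by turning both blue turnbuttons square across the mirror's edge. A turnbutton left in the mirror's way must first be turned aside, and the balm tin and the pumice stone stay in the rear compartment. Leave everything else on the shelf standing or lying where it is.

Things in the scene. Friction and masses are not known exactly. Their poses are not given: they have to be found in the camera images.
- case: White plastic tray of the folding mirror, 150 mm deep (x) x 220 mm wide (y) x 32 mm high, open on top, walls 5 mm, floor 6 mm; it stands firmly and does not move. Origin: centre of its underside. x points from the turnbuttons (front) to the hinge (rear), y to its left, z up.
- tray_front (a point): Centre of the front compartment's floor: case x = -27.5, y = 0, z = +6 mm. Inside, this compartment runs from case x = -70 to +15 mm and y = -105 to +105 mm. A low divider (top 24 mm above the case's underside) parts it from the rear compartment, x = +19 to +70 mm.
- mirror_hinge (a point): Mirror's hinge axis, at its middle: in the case frame x = +81, y = 0, z = +38 mm; the axis runs along the case's y.
- mirror_edge (a point): Middle of the mirror's free edge, 156 mm from the hinge axis, half-way through its thickness. The mirror is a white plastic panel 150 mm long from near the hinge to the free edge, 220 mm wide, 12 mm thick, with the mirror glass on the side that faces the tray.
- mirror (a joint): Mirror angle in rad: 0 = folded flat on the tray (its back then 44 mm above the shelf, its free edge flush with the tray's front face), 1.57 = upright, more = leaning back away from the tray. The hinge is stiff (about 2 to 4 N at the free edge) and stays where it is left. Starts at 1.75 to 1.95.
- wing_left (a point): Centre of the left turnbutton's upright thumb wing, on its vertical pivot: case x = -91 (16 mm in front of the tray's face), y = +65 mm, 61 mm above the shelf. The wing is 28 mm long along the bar, 10 mm thick, 52 to 70 mm above the shelf. The blue bar under it is 14 mm wide, 46 to 52 mm above the shelf; its nose reaches 30 mm from the pivot along the point's x, its tail 7 mm.
- wing_right (a point): The same for the right turnbutton: case x = -91, y = -65 mm.
- button_left (a joint): Left turnbutton's angle, rad: 0 = nose square across the mirror's edge, pointing to the hinge (fastened); 1.57 = nose outward along the tray's front (case +y; anticlockwise from above), clear. Below about 1.3 it blocks the mirror from folding down. Range -0.6 to 1.65, light friction (0.04 N m), stays as left; passes 2 mm over the folded mirror.
- button_right (a joint): The same for the right turnbutton, mirrored: 0 = square across the mirror's edge; 1.57 = nose outward to the case's -y (clockwise from above), clear. Below about 1.3 it is in the mirror's way. Turns from -0.6 to 1.65.
- file_grip (a point): Nail file, 150 mm long, lying on the shelf: this point is on its red plastic handle near the balance point, half-way up (4.5 mm above what it lies on). x points along the file to the steel tip. Handle 80 mm long (from 60 mm behind this point to 20 mm ahead of it), 14 mm wide, 9 mm thick; steel blade 11 mm wide, 4 mm thick, on to the tip 90 mm ahead of this point. 35 g or so.
- balm_tin: Small round tin with a green lid, 42 mm across, 16 mm high, in the rear compartment; origin at its underside. Stays there.
- pumice: Grey pumice stone 34 x 62 x 15 mm in the rear compartment; origin at its underside. Stays there.
- soap_box: Closed yellow soap box 72 x 105 x 39 mm; origin at the centre of its underside. Bystander.
- cream_jar: Low amber jar with white lid, 69 mm across, 51 mm high; origin at the centre of its underside. Bystander.
- lotion_tube: White lotion tube standing on its green cap, 52 mm wide, 150 mm high; origin at the centre of its underside. Bystander.
- tumbler: Blue open ceramic tumbler, 72 mm across, 105 mm high; origin at the centre of its underside. Bystander.
- toothbrush: Bamboo toothbrush lying along its x, 182 mm long, 12 mm wide, 17 mm high at the white bristles; origin under its middle. Bystander.
Not all that is in view belongs to the job. There is more than one size of the part that bears file_grip; the job needs the smallest.

How it is judged:
By the outcome, as a careful person would: the job done as asked, in the order asked, and still so for the second after the job is handed in, with the robot touching nothing.
It also fails if it takes over 72 s, if anything falls off the work surface, if the arm or the gripper's body presses on something with over 40 N, if the wrist force passes 120 N, or if a joint passes its speed limit or range.

## Working session

There is one attempt and no reset: what is moved stays moved. The work goes in short steps, Python scripts to look and compute and a tool call to move; the robot and the scene stay as the last step left them, time stands still between calls to the robot, and variables do not carry over. Pictures are saved under pics/ and viewed, and the job is handed in when it is done.

Besides the shell and the picture viewer there is one more tool, called after "Call:" as a command line: name --argument value ..., lists and objects as JSON in quotes. apply_moves: Moves the arm, as the interface text tells. Its arguments: {"type":"object","properties":{"steps":{"type":"array","items":{"type":"array"}},"claw":{"type":"number"},"newtons":{"type":"number"}},"required":["steps"]}

```bash
mkdir -p pics; cat > h.py <<'E'
import numpy as np,cv2
from scipy.spatial.transform import Rotation as R
from cell import bot
def shot(n,f):
    c=bot.read_camera(n); cv2.imwrite('pics/'+f,c['img'][...,::-1]); return c
def rot(c):
    o=np.array(c['orientation'],float)
    return o if o.shape==(3,3) else (R.from_rotvec(o).as_matrix() if o.size==3 else R.from_quat(o).as_matrix())
def ray(c,u,v):
    K=np.array(c['camera_matrix']); d=np.linalg.inv(K)@[u,v,1]; d=np.array([d[0],-d[1],-d[2]])
    return np.array(c['xyz']),rot(c)@d
def onz(c,u,v,z):
    p,d=ray(c,u,v); return p+d*(z-p[2])/d[2]
def proj(c,P):
    q=rot(c).T@(np.array(P)-np.array(c['xyz'])); K=np.array(c['camera_matrix']); q=K@[q[0],-q[1],-q[2]]; return q[:2]/q[2]
E
python3 - <<'E'
from h import *
print(bot.get_obs())
for n in('top','side','wrist'):
    c=shot(n,n+'0.png'); print(n,c.keys(),c['camera_matrix'],c['xyz'],c['orientation'])
    np.savez('cam_'+n,**{k:v for k,v in c.items() if k!='img'})
E
```

```text
{'clock': 0.0, 'q': array([-1.45509795e+00,  1.59036369e-01,  1.59825170e+00, -2.35267753e-05,
        1.38621573e+00, -2.10104500e-01]), 'qd': array([-0.00026854,  0.00082631, -0.00125787, -0.00021157,  0.0004383 ,
       -0.00195697]), 'joint_torque': array([-1.56196089e-03, -3.85574770e+01, -3.22108090e+01,  6.99809915e-02,
        3.79611854e-02, -1.45146855e-04]), 'tcp_pos': array([ 0.18393423, -0.54410721,  0.21361632]), 'tool_rot': array([-2.55117674e+00,  1.83093281e+00,  2.04617909e-03]), 'ft_force': array([ 0.39161742, -0.84484819,  0.52014238]), 'torque': array([0.02867417, 0.00185214, 0.01676761]), 'gripper_width': 0.9954800618780335}
top dict_keys(['img', 'camera_matrix', 'xyz', 'orientation']) [[463.12900736   0.         275.0296866 ]
 [  0.         463.12900736 204.35832066]
 [  0.           0.           1.        ]] [0.3026764  0.00689358 1.25398777] [ 0.06453203 -0.09092424 -1.54859074]
side dict_keys(['img', 'camera_matrix', 'xyz', 'orientation']) [[434.15030659   0.         275.17000275]
 [  0.         434.15030659 205.91793935]
 [  0.           0.           1.        ]] [-0.17654002 -1.03774129  0.80383637] [ 0.98525881 -0.27319427 -0.48431559]
wrist dict_keys(['img', 'camera_matrix', 'xyz', 'orientation']) [[311.73375055   0.         279.54259171]
 [  0.         311.73375055 207.48666426]
 [  0.           0.           1.        ]] [ 0.24763926 -0.52361132  0.38348955] [-0.20992149  0.15342635 -1.23822191]
```

View pics/top0.png

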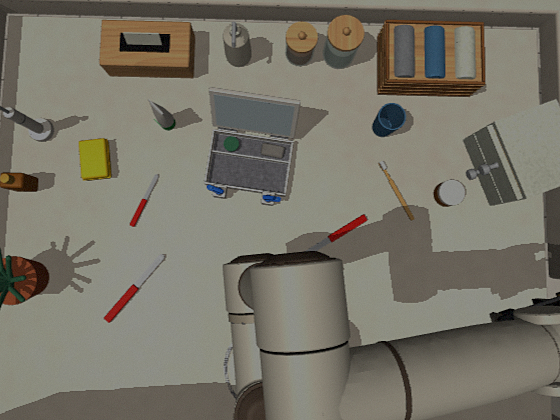

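View pics/side0.png

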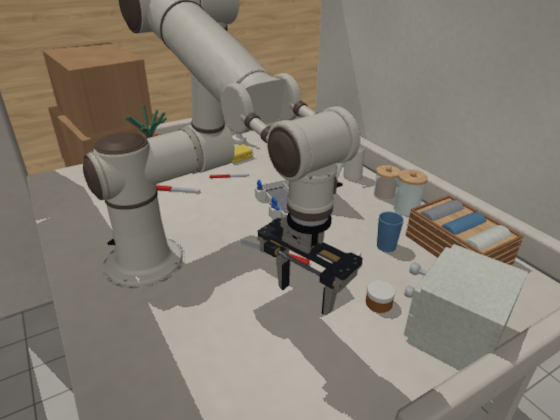

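View pics/wrist0.png

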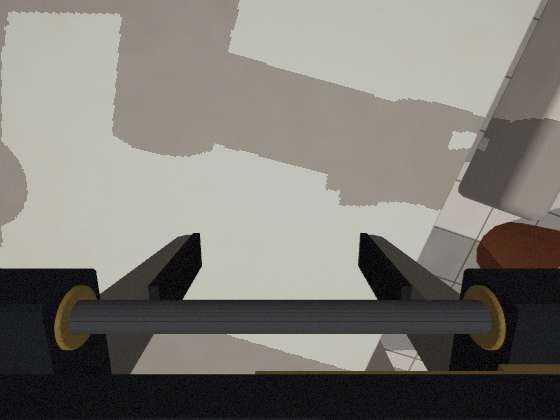

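Candidates for the file are three red-handled ones: A at px (145,200), B at (135,288) and C, partly hidden, at (340,233). The toothbrush at (397,190) has no red on it. I'll measure their lengths and zoom in.

```bash
python3 - <<'E'
from h import *
c=bot.read_camera('top'); im=c['img']; cv2.imwrite('pics/crop1.png',np.hstack([cv2.resize(im[140:330,95:225],None,fx=3,fy=3,interpolation=2)[...,::-1],cv2.resize(im[80:270,195:325],None,fx=3,fy=3,interpolation=2)[...,::-1]]))
hsv=cv2.cvtColor(im,cv2.COLOR_RGB2HSV)
m=(((hsv[...,0]<6)|(hsv[...,0]>174))&(hsv[...,1]>170)&(hsv[...,2]>80)).astype(np.uint8)
n,l,s,ce=cv2.connectedComponentsWithStats(m)
for i in range(1,n):
    if s[i,4]<60: continue
    ys,xs=np.where(l==i); b=cv2.minAreaRect(np.c_[xs,ys].astype(np.float32)); 
    p=np.array([onz(c,x,y,.009)[:2] for x,y in zip(xs,ys)]); mu=p.mean(0); u=np.linalg.svd(p-mu)[2][0]; t=(p-mu)@u; w=(p-mu)@[-u[1],u[0]]
    print(ce[i],s[i,4],mu,u,np.ptp(t),np.ptp(w),mu+u*t.min(),mu+u*t.max())
m=((hsv[...,0]>105)&(hsv[...,0]<125)&(hsv[...,1]>150)).astype(np.uint8)
n,l,s,ce=cv2.connectedComponentsWithStats(m)
for i in range(1,n):
    if s[i,4]>20: print('blue',ce[i],s[i],onz(c,*ce[i],.058))
for q in [(158,176),(165,256),(310,250)]: print(q,onz(c,*q,.004))
E
```

```text
[137.95138889 212.09027778] 144 [0.39809693 0.35448235] [-0.91345406  0.40694187] 0.07727995139013566 0.012275604673986664 [0.43319229 0.33884744] [0.3626006  0.37029589]
[347.43010753 227.70609319] 279 [ 0.36789706 -0.20934539] [-0.53709364  0.84352263] 0.11308616822858103 0.018609590650053007 [ 0.39834493 -0.25716473] [ 0.33760707 -0.16177399]
[120.47839506 303.29938272] 324 [0.15665275 0.38836641] [-0.77723236  0.62921368] 0.11277220743768968 0.01968000842395882 [0.20051773 0.35285522] [0.11286752 0.42381303]
blue [214.89873418 189.06329114] [207 185  16   9  79] [0.45852748 0.14491571 0.058     ]
blue [271.         198.06741573] [263 195  18   7  89] [ 0.43818664 -0.00129121  0.058     ]
(158, 176) [0.49789714 0.30653595 0.004     ]
(165, 256) [0.28237866 0.27824403 0.004     ]
(310, 250) [ 0.30605594 -0.10946514  0.004     ]
```

View pics/crop1.png

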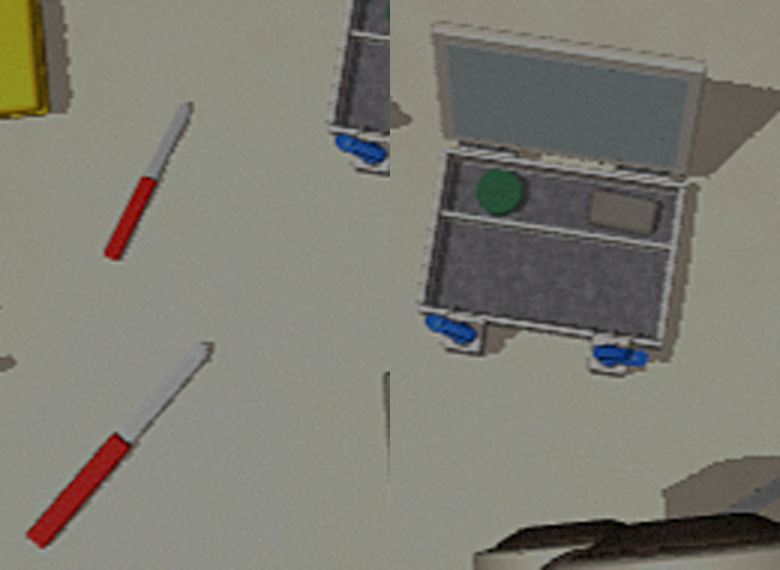

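The smallest file is A, with a 77–80 mm handle; the other two handles are 113 mm. I'll go over the front of the tray first to see the turnbuttons close up.

Call:
apply_moves --steps '[[[-40.5,-28,-2.5],[0,0,0]],[[-40.5,-28,-2.5],[0,0,0]],[[-40.5,-28,-2.5],[0,0,0]],[[-40.5,-28,-2.5],[0,0,0]],[[-40.5,-28,-2.5],[0,0,0]],[[-40.5,-28,-2.5],[0,0,0]],[[-40.5,-28,-2.5],[0,0,0]],[[-40.5,-28,-2.5],[0,0,0]],[[-40.5,-28,-2.5],[0,0,0]],[[-40.5,-28,-2.5],[0,0,0]],[[-40.5,-28,-2.5],[0,0,0]],[[-40.5,-28,-2.5],[0,0,0]],[[-40.5,-28,-2.5],[0,0,0]],[[0,0,0],[0,0,0]]]'

```text
clock: 1.95
tcp_pos: [0.3602, 0.0733, 0.2471]
tool_rot: [-2.558, 1.823, 0.001]
ft_force: [-0.5, -1.2, -1.1]
gripper_width: 1.002
```

```bash
python3 - <<'E'
from h import *
c=shot('wrist','w1.png'); o=bot.get_obs(); print(o['tcp_pos'],o['tool_rot'],o['q'],c['xyz'],c['orientation'])
shot('side','s1.png')
E
```

```text
[0.36007293 0.07161806 0.24693972] [ 2.55565027e+00 -1.82600213e+00 -6.65335351e-04] [-1.36021547e-01 -4.52032901e-01  2.07736235e+00 -3.62735514e-04
  1.51693252e+00  1.10477565e+00] [0.42378068 0.09446519 0.41682889] [-0.2113123   0.15207607 -1.23148959]
```

View pics/w1.png

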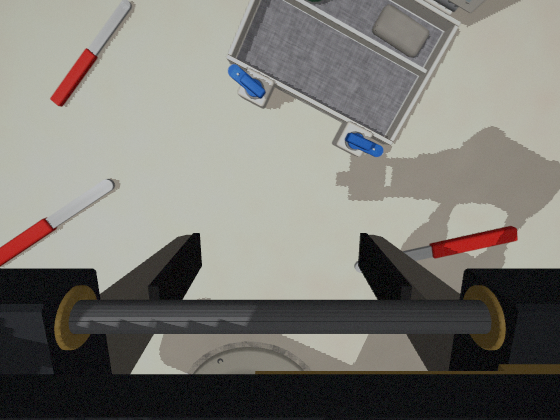

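```bash
python3 - <<'E'
from h import *
im=cv2.imread('pics/w1.png'); cv2.imwrite('pics/crop2.png',cv2.resize(im[0:175,215:465],None,fx=3.2,fy=3.2,interpolation=2))
E
```

```text
(no output)
```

View pics/crop2.png

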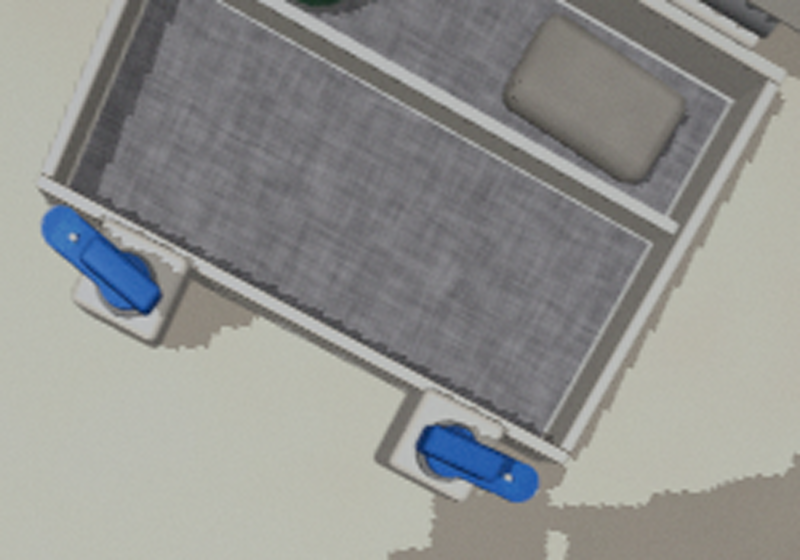

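```bash
cat >> h.py <<'E'
def saved(n,pose=None):
    d=np.load(n); return {k:d[k] for k in d}
E
python3 - <<'E'
from h import *
c=bot.read_camera('wrist'); np.savez('cam_w1',**{k:v for k,v in c.items() if k!='img'})
P=lambda u,v,z: onz(c,215+u/3.2,v/3.2,z)[:2]
FL=P(42,180,.032);FR=P(566,462,.032);RR=P(783,75,.032)
print(FL,FR,RR,np.linalg.norm(FL-FR),np.linalg.norm(RR-FR))
y=(FL-FR)/np.linalg.norm(FL-FR); x=np.array([y[1],-y[0]]); ang=np.degrees(np.arctan2(x[1],x[0]))
print('yaw',ang); C=(FL+FR)/2+x*.075; print('case',C)
for n,wc,wa,wb,no in(('L',(118,272),(88,243),(150,303),(60,225)),('R',(462,455),(428,437),(500,472),(522,485))):
    w=P(*wc,.070); a=P(*wa,.070);b=P(*wb,.070);nn=P(*no,.052)
    cs=lambda p:np.array([(p-C)@x,(p-C)@y])*1e3
    print(n,w,cs(w),cs(a),cs(b),'nose',cs(nn)); d=cs(a)-cs(b); print(np.degrees(np.arctan2(d[1],d[0])))
# blue line fits
im=c['img'];h=cv2.cvtColor(im,cv2.COLOR_RGB2HSV);m=((h[...,0]>100)&(h[...,0]<125)&(h[...,1]>140)).astype(np.uint8)
n,l,s,ce=cv2.connectedComponentsWithStats(m)
for i in range(1,n):
    if s[i,4]>100: 
        ys,xs=np.where(l==i);p=np.array([onz(c,a,b,.056)[:2] for a,b in zip(xs,ys)]);mu=p.mean(0);u=np.linalg.svd(p-mu)[2][0];u*=np.sign(u[1]);print(ce[i],cs(mu),'ang vs case',np.degrees(np.arctan2(u@y,u@x)))
E
```

```text
[0.48148508 0.17288966] [ 0.45109283 -0.04258552] [ 0.59604223 -0.06058723] 0.21760800083304177 0.1460629661380365
yaw -8.02846812654314
case [0.54055386 0.05467718]
L [0.45728281 0.13356545] [-93.47283779  66.48500877] [-89.89458546  78.96570025] [-97.36070855  52.98020708] nose [-87.41442998  92.91914821]
73.96964169137871
R [0.43916716 0.00512441] [-93.47220211 -63.22728225] [-93.49729477 -49.92147352] [-92.54175664 -77.69462333] nose [-91.46909796 -92.23228367]
91.97049003799992
[243.04945055  80.13736264] [-92.24005215  78.93886772] ang vs case 78.43107997221357
[360.6197479  142.57142857] [-92.11114036 -68.11814874] ang vs case 92.90156440931418
```

The left button is at about 75–78° (1.3–1.36 rad), which is borderline in the mirror's way. The right one is at about 92°, clear. I'll turn the left one square outward first.

```bash
cat >> h.py <<'E'
def plan(wps,pos=None,yaw=None):
    """wps: list of (x,y,z,yawdeg,nrows); prints rows along straight lines"""
    o=bot.get_obs(); M=R.from_rotvec(o['tool_rot']).as_matrix()
    p=np.array(o['tcp_pos']) if pos is None else np.array(pos); ya=np.degrees(np.arctan2(M[1,0],M[0,0])) if yaw is None else yaw
    print('now',p,ya,'z',M[:,2])
    for (X,Y,Z,W,n) in wps:
        d=(np.array([X,Y,Z])-p)/n; dw=(W-ya+180)%360-180; dw/=n; L=[]
        for i in range(n):
            a=np.radians(ya); xt=np.array([np.cos(a),np.sin(a),0]); yt=np.array([np.sin(a),-np.cos(a),0])
            L.append([[round(float(1e3*d@xt),1),round(float(1e3*d@yt),1),round(float(-1e3*d[2]),1)],[0,0,round(float(-dw),1)]]); ya+=dw
        p=np.array([X,Y,Z]); ya=W
        print('step',round(1e3*np.linalg.norm(d),1)); print(L)
E
python3 - <<'E'
from h import *
plan([(.457,.1332,.12,-21,5),(.457,.1332,.055,-21,3)])
E
```

```text
now [0.36011453 0.0699415  0.2468805 ] -71.35913128553454 z [-5.53782303e-04 -4.34537501e-04 -9.99999752e-01]
step 34.3
[[[-5.8, -22.4, 25.4], [0, 0, -10.1]], [[-1.8, -23.1, 25.4], [0, 0, -10.1]], [[2.3, -23.0, 25.4], [0, 0, -10.1]], [[6.3, -22.3, 25.4], [0, 0, -10.1]], [[10.1, -20.8, 25.4], [0, 0, -10.1]]]
step 21.7
[[[0.0, 0.0, 21.7], [0, 0, -0.0]], [[0.0, 0.0, 21.7], [0, 0, -0.0]], [[0.0, 0.0, 21.7], [0, 0, -0.0]]]
```

```bash
python3 - <<'E'
from h import *
for _ in range(4):
    bot.read_camera('wrist'); print(bot.get_obs()['tcp_pos'],bot.get_obs()['clock'])
E
```

```text
[0.36019404 0.06956718 0.24691935] 2.15
[0.36024276 0.069455   0.2469607 ] 2.2
[0.36031022 0.06941671 0.24702264] 2.25
[0.36033519 0.06948588 0.24704605] 2.3
```

```bash
python3 - <<'E'
from h import *
c=shot('wrist','w2.png'); np.savez('cam_w2',**{k:v for k,v in c.items() if k!='img'})
print(c['xyz'])
im=cv2.imread('pics/w2.png'); cv2.imwrite('pics/crop3.png',cv2.resize(im[0:175,215:465],None,fx=3.2,fy=3.2,interpolation=2))
E
```

```text
[0.42403987 0.09020559 0.41679993]
```

View pics/crop3.png

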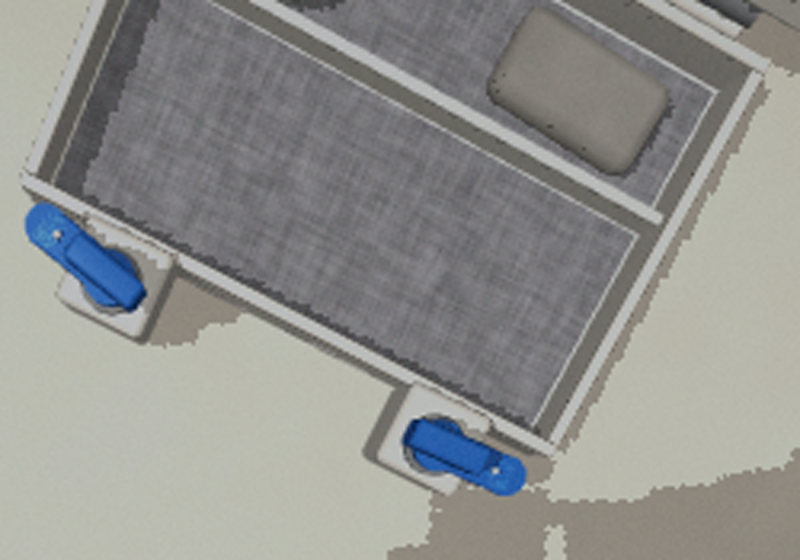

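```bash
python3 - <<'E'
from h import *
c=saved('cam_w2.npz')
P=lambda u,v,z: onz(c,215+u/3.2,v/3.2,z)[:2]
FL=P(25,176,.032);FR=P(551,453,.032);RR=P(767,68,.032)
print(FL,FR,RR,np.linalg.norm(FL-FR),np.linalg.norm(RR-FR))
y=(FL-FR)/np.linalg.norm(FL-FR); x=np.array([y[1],-y[0]]); print('yaw',np.degrees(np.arctan2(x[1],x[0]))); C=(FL+FR)/2+x*.075; print('case',C)
for wc,no in(((102,270),(44,222)),((447,447),(507,478))):
    w=P(*wc,.070); d=P(*no,.052)-w; print(w,np.degrees(np.arctan2(d@y,d@x)),np.linalg.norm(d))
E
```

```text
[0.48172683 0.1775052 ] [ 0.4523467  -0.03735432] [ 0.59628645 -0.05648178] 0.21685895813561304 0.14520507198210025
yaw -7.786399099435338
case [0.54134527 0.05991441]
[0.45690259 0.13729221] 76.31067430129787 0.027511686738371365
[0.44016682 0.00954356] -87.08031207336589 0.028845368775432947
```

```bash
python3 - <<'E'
from h import *
plan([(.457,.1365,.12,-21.5,5),(.457,.1365,.056,-21.5,3)])
E
```

```text
now [0.3603755  0.06960033 0.24711058] -71.46829019650535 z [ 1.97741832e-04 -1.15474819e-04 -9.99999974e-01]
step 34.6
[[[-6.5, -22.6, 25.4], [0, 0, -10.0]], [[-2.5, -23.4, 25.4], [0, 0, -10.0]], [[1.6, -23.5, 25.4], [0, 0, -10.0]], [[5.6, -22.8, 25.4], [0, 0, -10.0]], [[9.5, -21.5, 25.4], [0, 0, -10.0]]]
step 21.3
[[[0.0, 0.0, 21.3], [0, 0, -0.0]], [[0.0, 0.0, 21.3], [0, 0, -0.0]], [[0.0, 0.0, 21.3], [0, 0, -0.0]]]
```

Call:
apply_moves --steps '[[[-6.5,-22.6,25.4],[0,0,-10]],[[-2.5,-23.4,25.4],[0,0,-10]],[[1.6,-23.5,25.4],[0,0,-10]],[[5.6,-22.8,25.4],[0,0,-10]],[[9.5,-21.5,25.4],[0,0,-10]],[[0,0,15],[0,0,0]],[[0,0,15],[0,0,0]],[[0,0,0],[0,0,0]],[[0,0,0],[0,0,0]]]' --claw 40 --newtons 8

```text
clock: 3.48
tcp_pos: [0.4573, 0.1374, 0.0909]
tool_rot: [-3.087, 0.583, -0.002]
ft_force: [0.2, 0.3, -0.4]
gripper_width: 0.431
```

```bash
python3 - <<'E'
from h import *
plan([(.457,.1365,.056,-21.5,3)])
shot('wrist','w3.png')
E
```

```text
now [0.45726424 0.13736328 0.09092786] -21.401717694172564 z [ 1.41055948e-03  2.93689292e-05 -9.99999005e-01]
step 11.6
[[[0.0, 0.3, 11.6], [0, 0, 0.0]], [[0.0, 0.3, 11.6], [0, 0, 0.0]], [[0.0, 0.3, 11.6], [0, 0, 0.0]]]
```

View pics/w3.png

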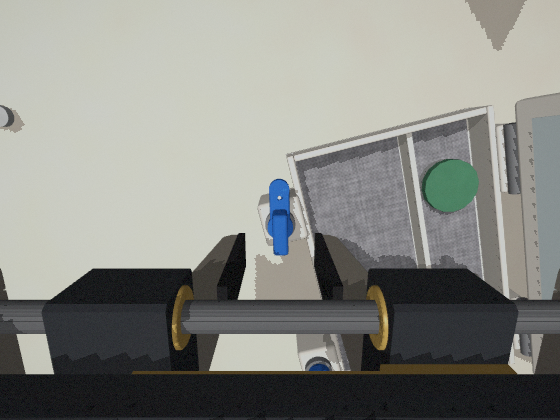

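```bash
python3 - <<'E'
from h import *
c=bot.read_camera('wrist');o=bot.get_obs();print(o['tcp_pos'],[proj(c,[*o['tcp_pos'][:2],z]) for z in (.07,.052)])
for q in[(280,235)]:print(onz(c,*q,.07))
E
```

```text
[0.45754217 0.13749284 0.09110454] [array([279.51997443, 236.35057616]), array([279.51656998, 227.88928859])]
[0.45816519 0.13823488 0.07      ]
```

Wing is centred between the fingers (280,235). I'll descend, grip lightly, turn outward about 14°, and release.

Call:
apply_moves --steps '[[[0,0,12],[0,0,0]],[[0,0,12],[0,0,0]],[[0,0,11],[0,0,0]],[[0,0,0],[0,0,0]],[[0,0,0],[0,0,0]]]'

```text
clock: 4.2
tcp_pos: [0.4571, 0.1377, 0.0551]
tool_rot: [-3.087, 0.581, -0.0]
ft_force: [-1.2, 0.4, 0.2]
gripper_width: 0.432
```

Call:
apply_moves --steps '[[[0,0,0],[0,0,0]],[[0,0,0],[0,0,0]],[[0,0,0],[0,0,0]],[[0,0,0],[0,0,0]],[[0,0,0],[0,0,-7]],[[0,0,0],[0,0,-7]],[[0,0,0],[0,0,0]],[[0,0,0],[0,0,0]]]' --claw 0 --newtons 10

```text
clock: 5.2
tcp_pos: [0.4577, 0.1374, 0.0554]
tool_rot: [3.135, -0.204, 0.003]
ft_force: [4.4, -1.7, -2.9]
gripper_width: 0.107
```

Call:
apply_moves --steps '[[[0,0,0],[0,0,0]],[[0,0,0],[0,0,0]],[[0,0,0],[0,0,0]],[[0,0,-20],[0,0,0]],[[0,0,-30],[0,0,0]],[[0,0,-20],[0,0,0]],[[0,0,0],[0,0,0]],[[0,0,0],[0,0,0]],[[0,0,0],[0,0,0]]]' --claw 50

```text
clock: 6.32
tcp_pos: [0.456, 0.1376, 0.1238]
tool_rot: [3.135, -0.201, -0.004]
ft_force: [-0.0, 0.7, 0.9]
gripper_width: 0.542
```

```bash
python3 - <<'E'
from h import *
c=shot('wrist','w4.png');np.savez('cam_w4',**{k:v for k,v in c.items() if k!='img'})
plan([(.4164,.3463,.12,66,9),(.4164,.3463,.02,66,4)])
print(bot.get_obs()['q'])
E
```

```text
now [0.4560917  0.13764212 0.12397402] -7.336692202310969 z [-2.18635915e-03 -1.36804961e-05 -9.99997610e-01]
step 23.6
[[[-7.3, -22.4, 0.4], [0, 0, -8.1]], [[-4.1, -23.2, 0.4], [0, 0, -8.1]], [[-0.7, -23.6, 0.4], [0, 0, -8.1]], [[2.6, -23.5, 0.4], [0, 0, -8.1]], [[5.9, -22.8, 0.4], [0, 0, -8.1]], [[9.1, -21.8, 0.4], [0, 0, -8.1]], [[12.1, -20.3, 0.4], [0, 0, -8.1]], [[14.8, -18.4, 0.4], [0, 0, -8.1]], [[17.3, -16.1, 0.4], [0, 0, -8.1]]]
step 25.0
[[[0.0, 0.0, 25.0], [0, 0, -0.0]], [[0.0, 0.0, 25.0], [0, 0, -0.0]], [[0.0, 0.0, 25.0], [0, 0, -0.0]], [[0.0, 0.0, 25.0], [0, 0, -0.0]]]
[ 3.86347628e-02 -5.61419506e-03  1.95810762e+00  7.62001433e-05
  1.19128449e+00  1.66655574e-01]
```

View pics/w4.png

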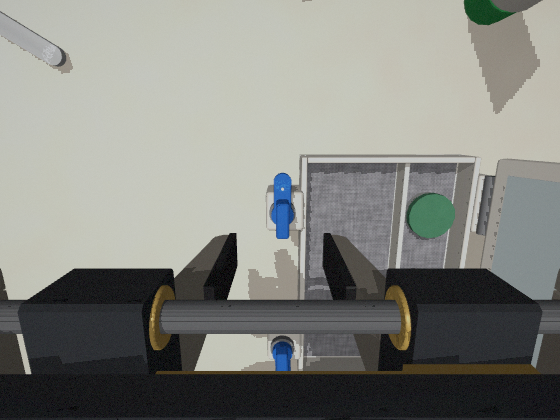

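The left button is now parallel to the tray front. Next, the file.

Call:
apply_moves --steps '[[[-7.3,-22.4,0],[0,0,-8.1]],[[-4.1,-23.2,0],[0,0,-8.1]],[[-0.7,-23.6,0],[0,0,-8.1]],[[2.6,-23.5,0],[0,0,-8.1]],[[5.9,-22.8,0],[0,0,-8.1]],[[9.1,-21.8,0],[0,0,-8.1]],[[12.1,-20.3,0],[0,0,-8.1]],[[14.8,-18.4,0],[0,0,-8.1]],[[17.3,-16.1,4],[0,0,-8.1]],[[0,0,0],[0,0,0]],[[0,0,0],[0,0,0]],[[0,0,0],[0,0,0]]]'

```text
clock: 7.88
tcp_pos: [0.4182, 0.3457, 0.1211]
tool_rot: [2.643, 1.698, -0.0]
ft_force: [0.7, 0.4, -0.5]
gripper_width: 0.542
```

```bash
python3 - <<'E'
from h import *
c=shot('wrist','w5.png');im=c['img']
h=cv2.cvtColor(im,cv2.COLOR_RGB2HSV);m=(((h[...,0]<6)|(h[...,0]>174))&(h[...,1]>170)&(h[...,2]>80)).astype(np.uint8)
n,l,s,ce=cv2.connectedComponentsWithStats(m)
for i in range(1,n):
    if s[i,4]>200:
        ys,xs=np.where(l==i);p=np.array([onz(c,a,b,.009)[:2] for a,b in zip(xs,ys)]);mu=p.mean(0);u=np.linalg.svd(p-mu)[2][0];u*=np.sign(u[0]);t=(p-mu)@u
        print(ce[i],s[i],mu,u,np.degrees(np.arctan2(u[1],u[0])),mu+u*t.min(),mu+u*t.max(),'grip',mu+u*(t.max()-.020))
plan([])
E
```

```text
[283.18629032 179.33467742] [ 276  138   15   85 1240] [0.39784448 0.3578236 ] [ 0.9144903  -0.40460783] -23.866554060388367 [0.36378296 0.37289381] [0.43453707 0.34158931] grip [0.41624726 0.34968146]
now [0.41816764 0.34577015 0.1211138 ] 65.45961650498604 z [-4.91024267e-05 -1.50984255e-04 -9.99999987e-01]
```

View pics/w5.png

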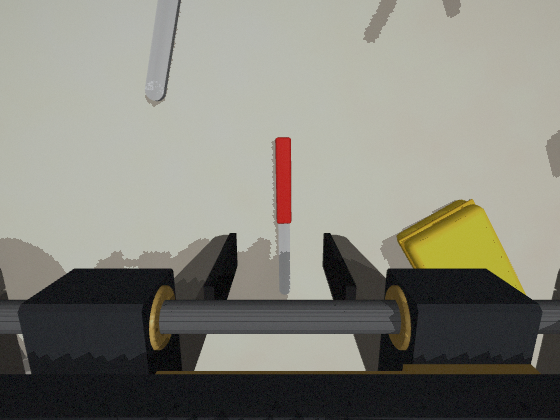

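```bash
python3 - <<'E'
from h import *
c=bot.read_camera('wrist')
for q in[(398,240),(470,203)]:
    p=onz(c,*q,.039); d=p[:2]-[.4163,.349]; a=np.radians(66); print(p,d@[np.cos(a),np.sin(a)],d@[np.sin(a),-np.cos(a)])
plan([(.4163,.349,.06,66,3),(.4163,.349,.0035,66,3)])
E
```

```text
[0.4814496 0.4273007 0.039    ] 0.09802998181776501 0.027669353990276268
[0.47550723 0.49235393 0.039     ] 0.15504208615377507 -0.004218801043122543
now [0.41821863 0.345887   0.12122391] 65.47702559347091 z [ 1.87566689e-04 -2.27519753e-05 -9.99999982e-01]
step 20.4
[[[0.7, -1.0, 20.4], [0, 0, -0.2]], [[0.7, -1.0, 20.4], [0, 0, -0.2]], [[0.7, -1.0, 20.4], [0, 0, -0.2]]]
step 18.8
[[[0.0, 0.0, 18.8], [0, 0, -0.0]], [[0.0, 0.0, 18.8], [0, 0, -0.0]], [[0.0, 0.0, 18.8], [0, 0, -0.0]]]
```

Call:
apply_moves --steps '[[[0.7,-1,20.5],[0,0,-0.2]],[[0.7,-1,20.5],[0,0,-0.2]],[[0.7,-1,20.5],[0,0,-0.2]],[[0,0,22],[0,0,0]],[[0,0,22],[0,0,0]],[[0,0,12],[0,0,0]],[[0,0,0],[0,0,0]],[[0,0,0],[0,0,0]]]'

```text
clock: 8.98
tcp_pos: [0.4168, 0.3499, 0.0045]
tool_rot: [2.632, 1.715, 0.003]
ft_force: [-0.3, 0.5, 0.6]
gripper_width: 0.546
```

Call:
apply_moves --steps '[[[0,0,0],[0,0,0]],[[0,0,0],[0,0,0]],[[0,0,0],[0,0,0]],[[0,0,0],[0,0,0]],[[0,0,-10],[0,0,0]],[[0,0,-25],[0,0,0]],[[0,0,-40],[0,0,0]],[[0,0,-35],[0,0,0]],[[0,0,0],[0,0,0]],[[0,0,0],[0,0,0]]]' --claw 0 --newtons 20

```text
clock: 10.22
tcp_pos: [0.4154, 0.3492, 0.1127]
tool_rot: [-2.632, -1.715, 0.002]
ft_force: [-0.6, -0.5, 0.0]
gripper_width: 0.145
```

```bash
python3 - <<'E'
from h import *
c=shot('wrist','w6.png'); o=bot.get_obs();print(o['tcp_pos'],o['gripper_width'],o['q'])
# case
y=-7.7; a=np.radians(y); x=np.array([np.cos(a),np.sin(a)]);Y=np.array([-np.sin(a),np.cos(a)])
L=np.array([.457,.137]);  # left pivot
O=L+x*.091-Y*.065; g=O+x*-.030+Y*.015; print('case',O,'target',g)
plan([(*g,.115,-7.7,9)])
E
```

```text
[0.41495365 0.3490274  0.11200903] 0.14868032096884182 [ 4.76343395e-01  1.79329379e-01  1.78567677e+00  1.00369603e-05
  1.17945209e+00 -6.78466646e-01]
case [0.53847037 0.06039335] target [0.51075067 0.07927768]
now [0.41495365 0.3490274  0.11200903] 66.16563644931179 z [-0.00255083 -0.00130572 -0.99999589]
step 31.8
[[[-23.1, 21.8, -0.3], [0, 0, 8.2]], [[-19.8, 24.9, -0.3], [0, 0, 8.2]], [[-16.0, 27.5, -0.3], [0, 0, 8.2]], [[-11.9, 29.5, -0.3], [0, 0, 8.2]], [[-7.6, 30.9, -0.3], [0, 0, 8.2]], [[-3.1, 31.7, -0.3], [0, 0, 8.2]], [[1.5, 31.8, -0.3], [0, 0, 8.2]], [[6.0, 31.2, -0.3], [0, 0, 8.2]], [[10.4, 30.1, -0.3], [0, 0, 8.2]]]
```

View pics/w6.png

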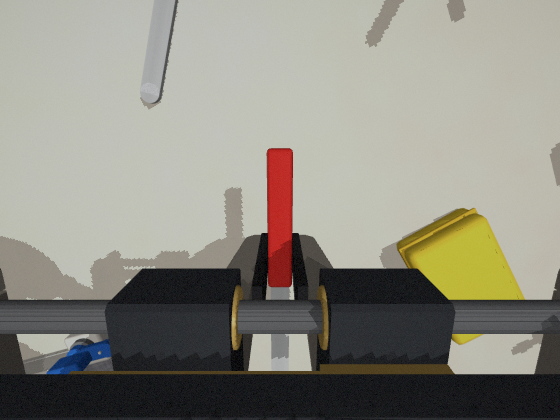

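The file is held squarely. I'll carry it over the front compartment.

Call:
apply_moves --steps '[[[-23.1,21.8,0],[0,0,8.2]],[[-19.8,24.9,0],[0,0,8.2]],[[-16,27.5,0],[0,0,8.2]],[[-11.9,29.5,0],[0,0,8.2]],[[-7.6,30.9,0],[0,0,8.2]],[[-3.1,31.7,0],[0,0,8.2]],[[1.5,31.8,0],[0,0,8.2]],[[6,31.2,0],[0,0,8.2]],[[10.4,30.1,-3],[0,0,8.2]],[[0,0,0],[0,0,0]],[[0,0,0],[0,0,0]],[[0,0,0],[0,0,0]]]'

```text
clock: 11.78
tcp_pos: [0.5112, 0.0808, 0.1159]
tool_rot: [-3.135, 0.206, 0.002]
ft_force: [0.1, 0.3, -0.8]
gripper_width: 0.15
```

```bash
python3 - <<'E'
from h import *
c=shot('wrist','w7.png'); t=shot('top','t7.png'); shot('side','s7.png')
plan([(.5107,.0793,.05,-7.7,3),(.5107,.0793,.011,-7.7,4)])
cv2.imwrite('pics/t7c.png',cv2.resize(t['img'][60:300,120:420],None,fx=2.6,fy=2.5,interpolation=2)[...,::-1])
E
```

```text
now [0.51166166 0.08054823 0.11641565] -7.549304083592765 z [-3.77958470e-04  1.18814921e-04 -9.99999922e-01]
step 22.1
[[[-0.3, 0.5, 22.1], [0, 0, 0.1]], [[-0.3, 0.5, 22.1], [0, 0, 0.1]], [[-0.3, 0.5, 22.1], [0, 0, 0.1]]]
step 9.8
[[[0.0, 0.0, 9.8], [0, 0, -0.0]], [[0.0, 0.0, 9.8], [0, 0, -0.0]], [[0.0, 0.0, 9.8], [0, 0, -0.0]], [[0.0, 0.0, 9.8], [0, 0, -0.0]]]
```

View pics/w7.png

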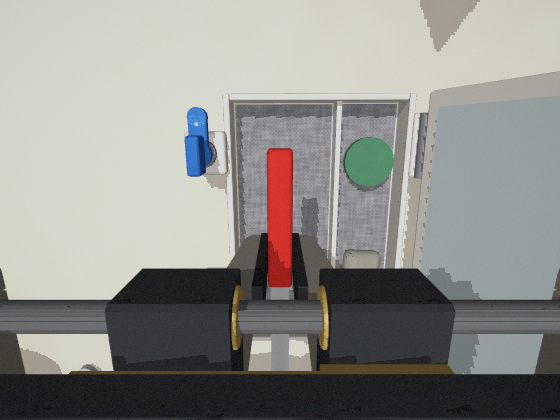

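View pics/s7.png

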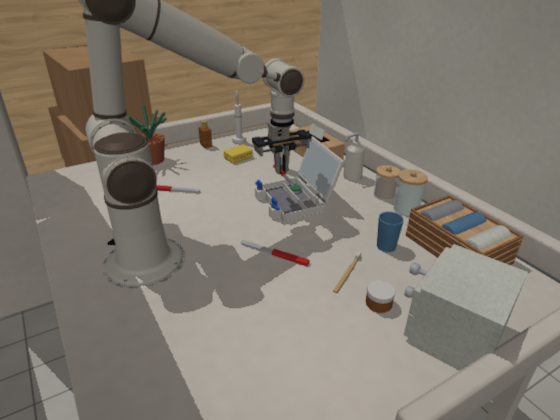

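Call:
apply_moves --steps '[[[-0.3,0.5,22],[0,0,0]],[[-0.3,0.5,22],[0,0,0]],[[-0.3,0.5,22],[0,0,0]],[[0,0,12],[0,0,0]],[[0,0,12],[0,0,0]],[[0,0,10],[0,0,0]],[[0,0,6],[0,0,0]],[[0,0,0],[0,0,0]],[[0,0,0],[0,0,0]],[[0,0,0],[0,0,0]]]'

```text
clock: 13.18
tcp_pos: [0.5112, 0.0784, 0.011]
tool_rot: [3.135, -0.209, 0.001]
ft_force: [0.3, 0.1, -0.4]
gripper_width: 0.146
```

```bash
python3 - <<'E'
from h import *
o=bot.get_obs();print(o['tcp_pos'],o['ft_force'],o['gripper_width'])
E
```

```text
[0.51122963 0.07843629 0.01098652] [ 0.26714115  0.05122299 -0.39387309] 0.14593549211918602
```

Call:
apply_moves --steps '[[[0,0,1],[0,0,0]],[[0,0,0],[0,0,0]],[[0,0,0],[0,0,0]],[[0,0,0],[0,0,0]],[[0,0,-15],[0,0,0]],[[0,0,-35],[0,0,0]],[[0,0,-50],[0,0,0]],[[0,0,-60],[0,0,0]],[[0,0,-60],[0,0,0]],[[0,0,-40],[0,0,0]],[[0,0,0],[0,0,0]],[[0,0,0],[0,0,0]],[[0,0,0],[0,0,0]]]' --claw 32

```text
clock: 14.8
tcp_pos: [0.5099, 0.0785, 0.268]
tool_rot: [-3.135, 0.209, 0.005]
ft_force: [0.0, 0.1, -0.8]
gripper_width: 0.351
```

```bash
python3 - <<'E'
from h import *
c=shot('wrist','w8.png'); np.savez('cam_w8',**{k:v for k,v in c.items() if k!='img'})
plan([])
E
```

```text
now [0.50999627 0.07853199 0.26798831] -7.634135173446529 z [-3.12476394e-03  2.07025409e-04 -9.99995096e-01]
```

View pics/w8.png

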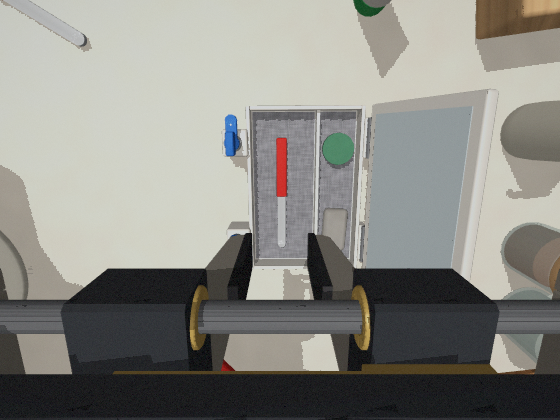

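The file lies flat in the front compartment. Next I'll estimate the mirror angle and the clearance behind it.

```bash
python3 - <<'E'
from h import *
c=saved('cam_w8.npz'); t=saved('cam_top.npz')
a=np.radians(-7.7); x=np.array([np.cos(a),np.sin(a)]);Y=np.array([-np.sin(a),np.cos(a)]);O=np.array([.5385,.0604])
for nm,cam,px in(('w back',c,(497,90)),('w front',c,(487,92)),('top TL',t,(212,88)),('top BackR',t,(300,100))):
    p,d=ray(cam,*px)
    yy=-.110 if 'R' in nm else .110
    s=(yy-(p[:2]-O)@Y)/(d[:2]@Y); q=p+s*d; X=(q[:2]-O)@x*1e3;Z=q[2]*1e3
    print(nm,X,Z,'r',np.hypot(X-81,Z-38),'th',np.arctan2(Z-38,-(X-81)))
for px in((237,35),(237,45),(300,40),(301,58),(343,28),(343,50),(237,62),(343,66)):
    print(px,[onz(t,*px,z)[:2].round(3) for z in(0,.1,.15,.2)])
s=saved('cam_side.npz')
print('pump',[proj(s,[.78,.12,z]).round() for z in (0,.1,.2)])
E
```

```text
w back 130.68534704336244 190.37575098224303 r 160.2716543816214 th 1.8859968025701157
w front 131.24792310384524 177.874144759392 r 148.62580579570056 th 1.9156759976706108
top TL 145.19068803954713 146.9120766867744 r 126.42106184974199 th 2.1033710072441645
top BackR 177.0913811692387 66.47563419298264 r 100.22183034501258 th 2.853497850360105
(237, 35) [array([0.905, 0.104]), array([0.857, 0.096]), array([0.833, 0.092]), array([0.809, 0.088])]
(237, 45) [array([0.876, 0.103]), array([0.83 , 0.095]), array([0.807, 0.091]), array([0.785, 0.088])]
(300, 40) [array([ 0.896, -0.074]), array([ 0.848, -0.068]), array([ 0.825, -0.065]), array([ 0.801, -0.061])]
(301, 58) [array([ 0.843, -0.078]), array([ 0.8  , -0.071]), array([ 0.778, -0.068]), array([ 0.757, -0.064])]
(343, 28) [array([ 0.935, -0.196]), array([ 0.884, -0.18 ]), array([ 0.859, -0.172]), array([ 0.834, -0.163])]
(343, 50) [array([ 0.87 , -0.196]), array([ 0.824, -0.18 ]), array([ 0.802, -0.172]), array([ 0.779, -0.164])]
(237, 62) [array([0.826, 0.102]), array([0.785, 0.094]), array([0.764, 0.09 ]), array([0.743, 0.086])]
(343, 66) [array([ 0.823, -0.196]), array([ 0.781, -0.18 ]), array([ 0.761, -0.172]), array([ 0.74 , -0.164])]
pump [array([335., 179.]), array([337., 155.]), array([339., 130.])]
```

```bash
python3 - <<'E'
from h import *
t=shot('top','t9.png')['img']; s=shot('side','s9.png')['img']
cv2.imwrite('pics/c9.png',np.hstack([cv2.resize(t[10:210,190:360],(510,600),interpolation=2),cv2.resize(s[120:270,240:440],(290*1,600*1)) [:, :290]])[...,::-1])
E
```

```text
(no output)
```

View pics/s9.png

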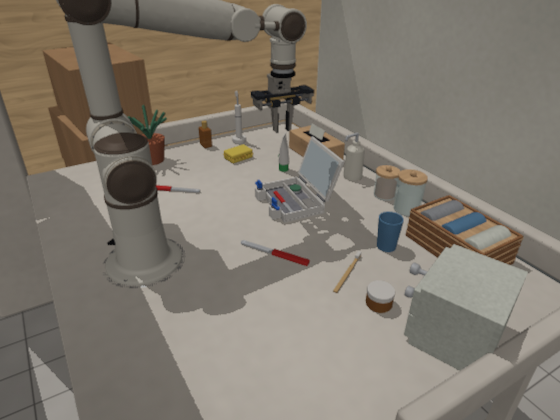

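View pics/c9.png

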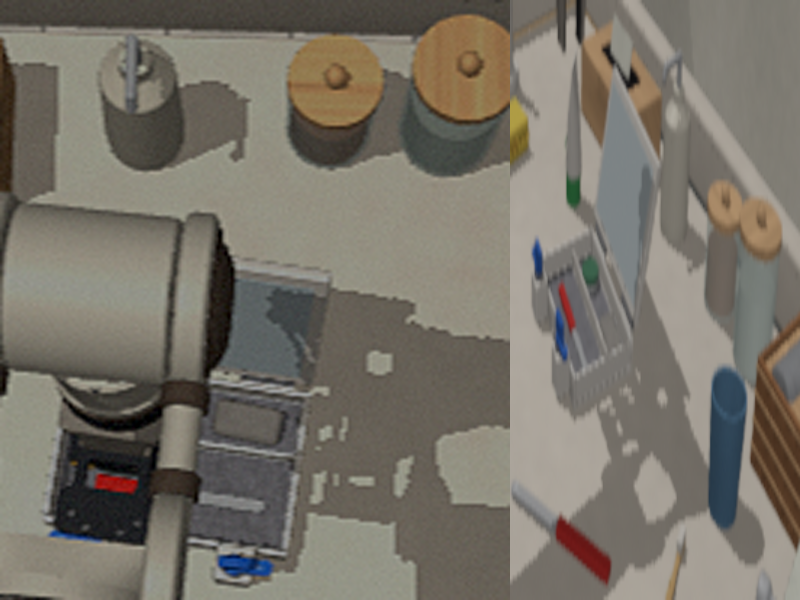

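```bash
python3 - <<'E'
from h import *
a=np.radians(-7.7); x=np.array([np.cos(a),np.sin(a)]);O=np.array([.5385,.0604])
plan([(*(O+.165*x),.27,82.3,10)])
th=np.radians(np.linspace(90,0,15)); pts=np.c_[81-118*np.cos(th)+6*np.sin(th)+10,38+118*np.sin(th)+6*np.cos(th)]
print(pts.round(1).tolist()); print(np.diff(pts,axis=0).round(1).tolist())
E
```

```text
now [0.51031502 0.07850755 0.26839009] -7.639719349112276 z [-2.31482466e-03  2.25275952e-04 -9.99997295e-01]
step 19.6
[[[19.5, 1.4, -0.2], [0, 0, -9.0]], [[19.1, 4.5, -0.2], [0, 0, -9.0]], [[18.1, 7.4, -0.2], [0, 0, -9.0]], [[16.8, 10.1, -0.2], [0, 0, -9.0]], [[15.0, 12.6, -0.2], [0, 0, -9.0]], [[12.8, 14.8, -0.2], [0, 0, -9.0]], [[10.3, 16.6, -0.2], [0, 0, -9.0]], [[7.6, 18.1, -0.2], [0, 0, -9.0]], [[4.7, 19.0, -0.2], [0, 0, -9.0]], [[1.7, 19.5, -0.2], [0, 0, -9.0]]]
[[97.0, 156.0], [83.8, 155.9], [70.6, 154.4], [57.7, 151.4], [45.2, 146.9], [33.3, 141.1], [22.1, 134.0], [11.8, 125.7], [2.5, 116.3], [-5.7, 105.9], [-12.7, 94.6], [-18.4, 82.6], [-22.7, 70.1], [-25.6, 57.2], [-27.0, 44.0]]
[[-13.2, -0.1], [-13.2, -1.6], [-12.9, -3.0], [-12.5, -4.4], [-11.9, -5.8], [-11.2, -7.1], [-10.3, -8.3], [-9.3, -9.4], [-8.2, -10.4], [-7.0, -11.3], [-5.7, -12.0], [-4.3, -12.5], [-2.9, -12.9], [-1.4, -13.2]]
```

Call:
apply_moves --steps '[[[19.5,1.4,0],[0,0,-9]],[[19.1,4.5,0],[0,0,-9]],[[18.1,7.4,0],[0,0,-9]],[[16.8,10.1,0],[0,0,-9]],[[15,12.6,0],[0,0,-9]],[[12.8,14.8,0],[0,0,-9]],[[10.3,16.6,0],[0,0,-9]],[[7.6,18.1,0],[0,0,-9]],[[4.7,19,0],[0,0,-9]],[[1.7,19.5,0],[0,0,-9]],[[0,0,0],[0,0,0]],[[0,0,0],[0,0,0]],[[0,0,0],[0,0,0]]]' --claw 0

```text
clock: 16.58
tcp_pos: [0.7021, 0.0389, 0.2697]
tool_rot: [-2.365, -2.067, 0.0]
ft_force: [0.3, 0.0, 0.0]
gripper_width: 0.005
```

```bash
python3 - <<'E'
from h import *
shot('wrist','w10.png'); shot('side','s10.png');plan([(.702,.0383,.15,82.3,4)]);print(bot.get_obs()['ft_force'],bot.get_obs()['q'])
a=cv2.imread('pics/w10.png');b=cv2.imread('pics/s10.png')
cv2.imwrite('pics/c10.png',np.hstack([cv2.resize(a,(400,300)),cv2.resize(b[40:265,210:510],(400,300))]))
E
```

```text
now [0.7022078  0.03878875 0.26990697] 82.33268203318812 z [ 1.38191788e-04  3.44350860e-05 -9.99999990e-01]
step 30.0
[[[-0.1, -0.0, 30.0], [0, 0, 0.0]], [[-0.1, -0.0, 30.0], [0, 0, 0.0]], [[-0.1, -0.0, 30.0], [0, 0, 0.0]], [[-0.1, -0.0, 30.0], [0, 0, 0.0]]]
[-0.03099584 -1.07496359 -0.20257081] [-1.16165306e-01  4.68234647e-01  1.10734171e+00  5.02206246e-05
  1.56588303e+00 -1.55314193e+00]
```

View pics/c10.png

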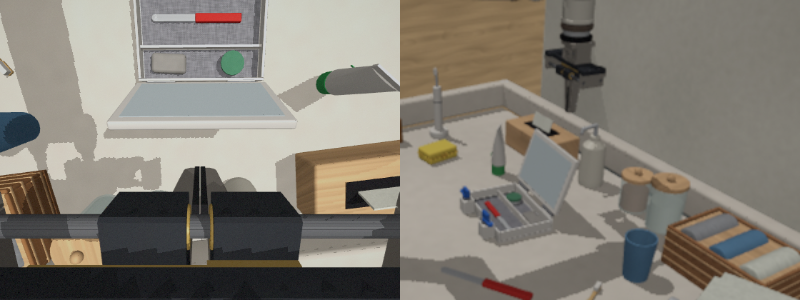

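The closed fingers are behind the mirror's top edge (edge at row ~125, tips at row ~170 in the left half). I'll descend, then push.

Call:
apply_moves --steps '[[[0,0,35],[0,0,0]],[[0,0,35],[0,0,0]],[[0,0,30],[0,0,0]],[[0,0,19],[0,0,0]],[[0,0,0],[0,0,0]],[[0,0,0],[0,0,0]],[[0,-8,0],[0,0,0]],[[0,-10,0],[0,0,0]],[[0,-10,0],[0,0,0]],[[0,-10,0],[0,0,0]],[[0,0,0],[0,0,0]]]'

```text
clock: 18.05
tcp_pos: [0.6639, 0.0439, 0.1507]
tool_rot: [-2.364, -2.068, 0.001]
ft_force: [0.4, 0.0, 0.1]
gripper_width: 0.0
```

```bash
python3 - <<'E'
from h import *
shot('wrist','w11.png'); shot('side','s11.png');plan([]);print(bot.get_obs()['ft_force'])
a=cv2.imread('pics/w11.png');b=cv2.imread('pics/s11.png')
cv2.imwrite('pics/c11.png',np.hstack([cv2.resize(a,(400,300)),cv2.resize(b[40:265,210:510],(400,300))]))
E
```

```text
now [0.66392066 0.04379453 0.14981731] 82.37194117595904 z [-2.43060329e-03  3.22579338e-04 -9.99996994e-01]
[0.22077978 0.54266804 0.0981469 ]
```

View pics/c11.png

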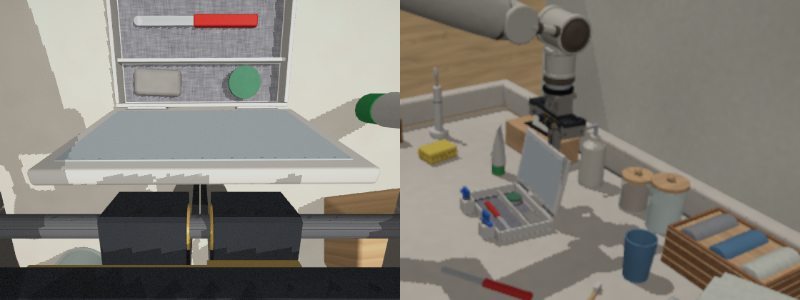

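Call:
apply_moves --steps '[[[0,-8,0],[0,0,0]],[[0,-8,-2],[0,0,0]],[[0,-8,-2],[0,0,0]],[[0,-7,-2],[0,0,0]],[[0,-7,0],[0,0,0]],[[0,-7,0],[0,0,0]],[[0,0,0],[0,0,0]]]'

```text
clock: 19.02
tcp_pos: [0.6195, 0.0498, 0.1567]
tool_rot: [-2.363, -2.068, 0.001]
ft_force: [-0.0, -0.3, 0.3]
gripper_width: 0.006
```

```bash
python3 - <<'E'
from h import *
shot('wrist','w12.png'); shot('side','s12.png');plan([]);print(bot.get_obs()['ft_force'])
a=cv2.imread('pics/w12.png');b=cv2.imread('pics/s12.png')
cv2.imwrite('pics/c12.png',np.hstack([cv2.resize(a,(400,300)),cv2.resize(b[40:265,210:510],(400,300))]))
E
```

```text
now [0.61984771 0.04972365 0.15661779] 82.36934655972213 z [-1.17018449e-03  2.66693968e-04 -9.99999280e-01]
[ 0.44941523 -0.41116606  0.33049982]
```

View pics/c12.png

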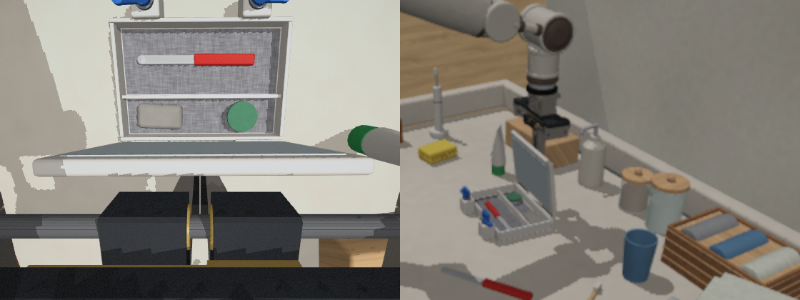

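Call:
apply_moves --steps '[[[0,-13,1.5],[0,0,0]],[[0,-13,3],[0,0,0]],[[0,-12.5,4.5],[0,0,0]],[[0,-12,6],[0,0,0]],[[0,-11,7],[0,0,0]],[[0,-10.5,8],[0,0,0]],[[0,0,0],[0,0,0]]]'

```text
clock: 20.0
tcp_pos: [0.5473, 0.0595, 0.1255]
tool_rot: [-2.362, -2.067, 0.003]
ft_force: [-0.3, -0.4, 0.9]
gripper_width: -0.0
```

```bash
python3 - <<'E'
from h import *
shot('wrist','w13.png'); shot('side','s13.png');plan([]);print(bot.get_obs()['ft_force'])
a=cv2.imread('pics/w13.png');b=cv2.imread('pics/s13.png')
cv2.imwrite('pics/c13.png',np.hstack([cv2.resize(a,(400,300)),cv2.resize(b[40:265,210:510],(400,300))]))
E
```

```text
now [0.5484623  0.05935488 0.12631972] 82.36729916838068 z [-1.40699512e-03  4.08259303e-04 -9.99998927e-01]
[-0.2903356   0.12430853  0.3231475 ]
```

View pics/c13.png

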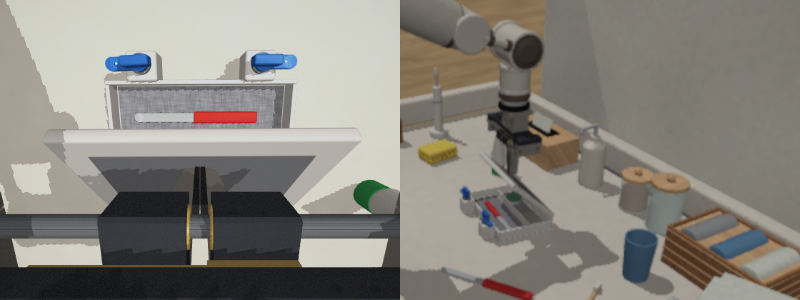

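Call:
apply_moves --steps '[[[0,-9.3,9.4],[0,0,0]],[[0,-8.2,10.4],[0,0,0]],[[0,-7,11.3],[0,0,0]],[[0,-5.7,12],[0,0,0]],[[0,-4.3,12.5],[0,0,0]],[[0,-2.9,12],[0,0,0]],[[0,-1.4,9],[0,0,0]],[[0,0,3],[0,0,0]],[[0,0,0],[0,0,0]],[[0,0,0],[0,0,0]]]'

```text
clock: 21.35
tcp_pos: [0.5107, 0.0643, 0.0472]
tool_rot: [2.364, 2.069, 0.0]
ft_force: [-1.1, -0.1, 0.5]
gripper_width: 0.006
```

```bash
python3 - <<'E'
from h import *
shot('wrist','w14.png'); shot('side','s14.png');plan([]);print(bot.get_obs()['ft_force'])
a=cv2.imread('pics/w14.png');b=cv2.imread('pics/s14.png')
cv2.imwrite('pics/c14.png',np.hstack([cv2.resize(a,(400,300)),cv2.resize(b[40:265,210:510],(400,300))]))
E
```

```text
now [0.51075372 0.06427171 0.04727515] 82.36586578857276 z [ 4.83392963e-04 -2.85533942e-05 -9.99999883e-01]
[-0.34336389  0.67654566  0.58947938]
```

View pics/c14.png

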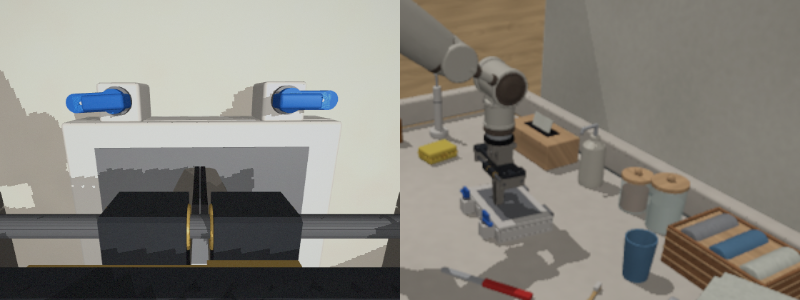

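Call:
apply_moves --steps '[[[0,0,1.5],[0,0,0]],[[0,0,1.5],[0,0,0]],[[0,0,0],[0,0,0]],[[0,0,0],[0,0,0]]]'

```text
clock: 21.95
tcp_pos: [0.5107, 0.0643, 0.0443]
tool_rot: [2.364, 2.068, 0.0]
ft_force: [-0.9, 0.2, 4.2]
gripper_width: 0.002
```

Call:
apply_moves --steps '[[[0,0,1.5],[0,0,0]],[[0,0,0],[0,0,0]]]'

```text
clock: 22.2
tcp_pos: [0.5108, 0.0643, 0.0442]
tool_rot: [-2.364, -2.069, 0.0]
ft_force: [-7.2, 0.7, 15.7]
gripper_width: 0.006
```

Call:
apply_moves --steps '[[[0,0,1],[0,0,0]],[[0,0,0],[0,0,0]]]'

```text
clock: 22.45
tcp_pos: [0.5109, 0.0643, 0.0442]
tool_rot: [-2.364, -2.069, 0.001]
ft_force: [-9.9, 0.3, 23.2]
gripper_width: 0.005
```

The mirror is seated: the tip reads 44.2 mm with firm resistance. Now the left turnbutton.

```bash
python3 - <<'E'
from h import *
plan([(.4575,.1372,.10,-7.7,10)],pos=[.5108,.0643,.104])
E
```

```text
now [0.5108 0.0643 0.104 ] 82.39544110141378 z [-5.12791648e-04 -3.37513726e-04 -9.99999812e-01]
step 9.0
[[[6.5, -6.2, 0.4], [0, 0, 9.0]], [[5.5, -7.2, 0.4], [0, 0, 9.0]], [[4.3, -8.0, 0.4], [0, 0, 9.0]], [[3.0, -8.5, 0.4], [0, 0, 9.0]], [[1.6, -8.9, 0.4], [0, 0, 9.0]], [[0.2, -9.0, 0.4], [0, 0, 9.0]], [[-1.2, -8.9, 0.4], [0, 0, 9.0]], [[-2.6, -8.6, 0.4], [0, 0, 9.0]], [[-3.9, -8.1, 0.4], [0, 0, 9.0]], [[-5.2, -7.4, 0.4], [0, 0, 9.0]]]
```

Call:
apply_moves --steps '[[[0,0,-24],[0,0,0]],[[0,0,-40],[0,0,0]]]'

```text
clock: 22.7
tcp_pos: [0.5089, 0.0644, 0.1045]
tool_rot: [-2.362, -2.067, 0.004]
ft_force: [0.2, -0.4, 0.2]
gripper_width: 0.01
```

Call:
apply_moves --steps '[[[6.5,-6.2,0],[0,0,9]],[[5.5,-7.2,0],[0,0,9]],[[4.3,-8,0],[0,0,9]],[[3,-8.5,0],[0,0,9]],[[1.6,-8.9,0],[0,0,9]],[[0.2,-9,0],[0,0,9]],[[-1.2,-8.9,0],[0,0,9]],[[-2.6,-8.6,0],[0,0,9]],[[-3.9,-8.1,0],[0,0,9]],[[-5.2,-7.4,0],[0,0,9]],[[0,0,0],[0,0,0]],[[0,0,0],[0,0,0]],[[0,0,0],[0,0,0]]]' --claw 40

```text
clock: 24.32
tcp_pos: [0.4576, 0.1369, 0.1055]
tool_rot: [3.135, -0.207, 0.0]
ft_force: [0.5, 0.0, -0.7]
gripper_width: 0.436
```

```bash
python3 - <<'E'
from h import *
c=shot('wrist','w15.png');plan([(.4575,.1372,.055,-7.7,3)]);o=bot.get_obs();print(o['ft_force'],proj(c,[*o['tcp_pos'][:2],.07]))
E
```

```text
now [0.45754658 0.13690716 0.10547837] -7.591758725713235 z [ 3.11915442e-05 -5.81328671e-05 -9.99999998e-01]
step 16.8
[[[-0.0, -0.1, 16.8], [0, 0, 0.0]], [[-0.0, -0.1, 16.8], [0, 0, 0.0]], [[-0.0, -0.1, 16.8], [0, 0, 0.0]]]
[-0.08892317 -0.61670807 -0.13007258] [279.77086104 229.57163776]
```

View pics/w15.png

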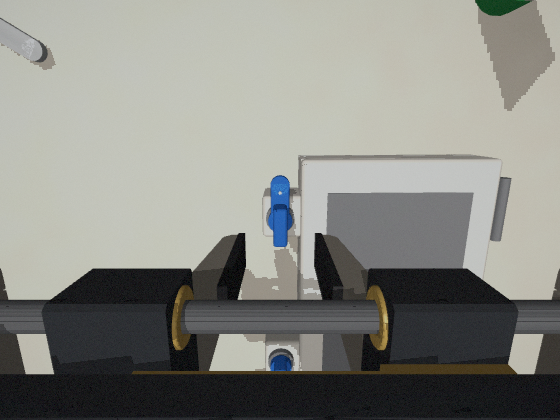

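Call:
apply_moves --steps '[[[0,-1,18],[0,0,0]],[[0,0,18],[0,0,0]],[[0,0,14],[0,0,0]],[[0,0,0],[0,0,0]],[[0,0,0],[0,0,0]]]'

```text
clock: 25.0
tcp_pos: [0.458, 0.1381, 0.056]
tool_rot: [-3.135, 0.209, -0.001]
ft_force: [-0.4, -0.6, -0.7]
gripper_width: 0.435
```

Call:
apply_moves --steps '[[[0,0,0],[0,0,0]],[[0,0,0],[0,0,0]],[[0,0,0],[0,0,0]],[[0,0,0],[0,0,0]],[[0,0,0],[0,0,9]],[[0,0,0],[0,0,9]],[[0,0,0],[0,0,9]],[[0,0,0],[0,0,9]],[[0,0,0],[0,0,9]],[[0,0,0],[0,0,9]],[[0,0,0],[0,0,9]],[[0,0,0],[0,0,9]],[[0,0,0],[0,0,9]],[[0,0,0],[0,0,9]],[[0,0,0],[0,0,0]],[[0,0,0],[0,0,0]],[[0,0,0],[0,0,0]]]' --claw 0 --newtons 10

```text
clock: 27.12
tcp_pos: [0.4579, 0.1382, 0.0557]
tool_rot: [-2.07, 2.362, -0.001]
ft_force: [0.7, -0.9, 0.4]
gripper_width: 0.105
```

```bash
python3 - <<'E'
from h import *
plan([]);o=bot.get_obs();print(o['ft_force'],o['torque'],o['gripper_width'],o['q'])
E
```

```text
now [0.45786385 0.13818698 0.05573015] -97.55392411879969 z [ 7.89005045e-04  9.33410373e-05 -9.99999684e-01]
[ 0.74789464 -0.87369673  0.42734809] [ 0.03804073 -0.23078058  0.01127612] 0.10531715110304596 [3.96691493e-02 1.01888533e-01 1.99963280e+00 7.18954058e-05
 1.03927924e+00 1.74226998e+00]
```

Call:
apply_moves --steps '[[[0,0,0],[0,0,0]],[[0,0,0],[0,0,0]],[[0,0,0],[0,0,0]],[[0,0,-20],[0,0,0]],[[0,0,-30],[0,0,0]],[[0,0,0],[0,0,0]],[[0,0,0],[0,0,0]],[[0,0,0],[0,0,0]]]' --claw 40

```text
clock: 28.12
tcp_pos: [0.4564, 0.1381, 0.1041]
tool_rot: [2.067, -2.363, -0.003]
ft_force: [-0.4, 0.0, -0.3]
gripper_width: 0.437
```

```bash
python3 - <<'E'
from h import *
shot('wrist','w16.png');plan([(.4405,.0095,.1055,-7.7,10)])
E
```

```text
now [0.45655348 0.13808744 0.10425751] -97.63333701173589 z [-2.41353303e-03 -1.09011189e-04 -9.99997081e-01]
step 13.0
[[[13.0, -0.1, -0.1], [0, 0, -9.0]], [[12.8, 1.9, -0.1], [0, 0, -9.0]], [[12.4, 3.9, -0.1], [0, 0, -9.0]], [[11.6, 5.8, -0.1], [0, 0, -9.0]], [[10.6, 7.5, -0.1], [0, 0, -9.0]], [[9.3, 9.1, -0.1], [0, 0, -9.0]], [[7.7, 10.4, -0.1], [0, 0, -9.0]], [[6.0, 11.5, -0.1], [0, 0, -9.0]], [[4.1, 12.3, -0.1], [0, 0, -9.0]], [[2.2, 12.8, -0.1], [0, 0, -9.0]]]
```

View pics/w16.png

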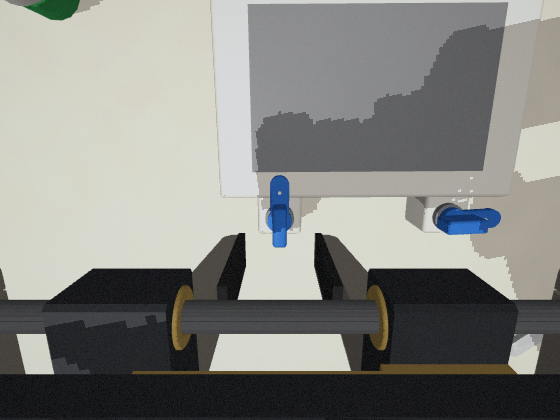

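The left button's nose is square across the edge (bar at column 280, rows 180–245). Now the right one.

Call:
apply_moves --steps '[[[13,0,0],[0,0,-9]],[[12.8,1.9,0],[0,0,-9]],[[12.4,3.9,0],[0,0,-9]],[[11.6,5.8,0],[0,0,-9]],[[10.6,7.5,0],[0,0,-9]],[[9.3,9.1,0],[0,0,-9]],[[7.7,10.4,0],[0,0,-9]],[[6,11.5,0],[0,0,-9]],[[4.1,12.3,0],[0,0,-9]],[[2.2,12.8,0],[0,0,-9]],[[0,0,0],[0,0,0]],[[0,0,0],[0,0,0]],[[0,0,0],[0,0,0]]]'

```text
clock: 29.8
tcp_pos: [0.4413, 0.0098, 0.1053]
tool_rot: [-3.134, 0.21, 0.0]
ft_force: [0.3, 1.0, 0.4]
gripper_width: 0.438
```

```bash
python3 - <<'E'
from h import *
c=shot('wrist','w17.png');plan([]);o=bot.get_obs();print(proj(c,[*o['tcp_pos'][:2],.07]))
E
```

```text
now [0.44138382 0.00980478 0.10540771] -7.660501038157572 z [-1.49946213e-04  1.26296953e-04 -9.99999981e-01]
[279.87061677 229.67577423]
```

View pics/w17.png

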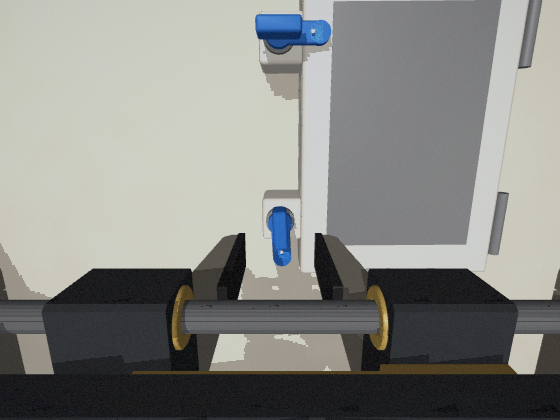

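Call:
apply_moves --steps '[[[0,-0.5,18],[0,0,0]],[[0,0,18],[0,0,0]],[[0,0,14],[0,0,0]],[[0,0,0],[0,0,0]],[[0,0,0],[0,0,0]]]'

```text
clock: 30.48
tcp_pos: [0.442, 0.0098, 0.056]
tool_rot: [3.134, -0.209, 0.001]
ft_force: [0.3, -1.1, 0.0]
gripper_width: 0.439
```

Call:
apply_moves --steps '[[[0,0,0],[0,0,0]],[[0,0,0],[0,0,0]],[[0,0,0],[0,0,0]],[[0,0,0],[0,0,0]],[[0,0,0],[0,0,-9]],[[0,0,0],[0,0,-9]],[[0,0,0],[0,0,-9]],[[0,0,0],[0,0,-9]],[[0,0,0],[0,0,-9]],[[0,0,0],[0,0,-9]],[[0,0,0],[0,0,-9]],[[0,0,0],[0,0,-9]],[[0,0,0],[0,0,-9]],[[0,0,0],[0,0,-9]],[[0,0,0],[0,0,0]],[[0,0,0],[0,0,0]],[[0,0,0],[0,0,0]]]' --claw 0

```text
clock: 32.6
tcp_pos: [0.4408, 0.0093, 0.0557]
tool_rot: [-2.366, -2.067, 0.003]
ft_force: [-3.4, -2.1, 5.7]
gripper_width: 0.106
```

Call:
apply_moves --steps '[[[0,0,0],[0,0,0]],[[0,0,0],[0,0,0]],[[0,0,0],[0,0,0]],[[0,0,-20],[0,0,0]],[[0,0,-40],[0,0,0]],[[0,0,-40],[0,0,0]],[[0,0,-40],[0,0,0]],[[0,0,-40],[0,0,0]],[[0,0,0],[0,0,0]],[[0,0,0],[0,0,0]],[[0,0,0],[0,0,0]],[[0,0,0],[0,0,0]]]' --claw 40

```text
clock: 34.1
tcp_pos: [0.4409, 0.01, 0.2343]
tool_rot: [-2.363, -2.067, 0.002]
ft_force: [-0.7, -0.8, -1.1]
gripper_width: 0.433
```

```bash
python3 - <<'E'
from h import *
c=shot('wrist','w18.png');t=shot('top','t18.png');s=shot('side','s18.png');plan([]);print(bot.get_obs()['q'])
cv2.imwrite('pics/c18.png',cv2.resize(s['img'][120:270,220:420],(800,600),interpolation=2)[...,::-1])
E
```

```text
now [0.44126616 0.00994123 0.23503684] 82.36587547116648 z [-8.51704093e-04  2.48051646e-04 -9.99999607e-01]
[-2.52601872e-01 -2.16295559e-01  1.92297246e+00  2.75692710e-05
  1.43580242e+00 -1.69016137e+00]
```

View pics/w18.png

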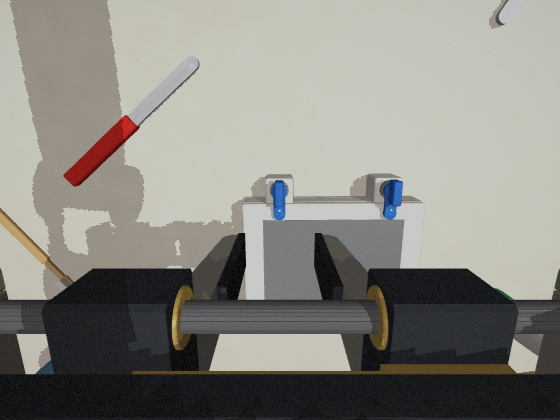

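View pics/c18.png

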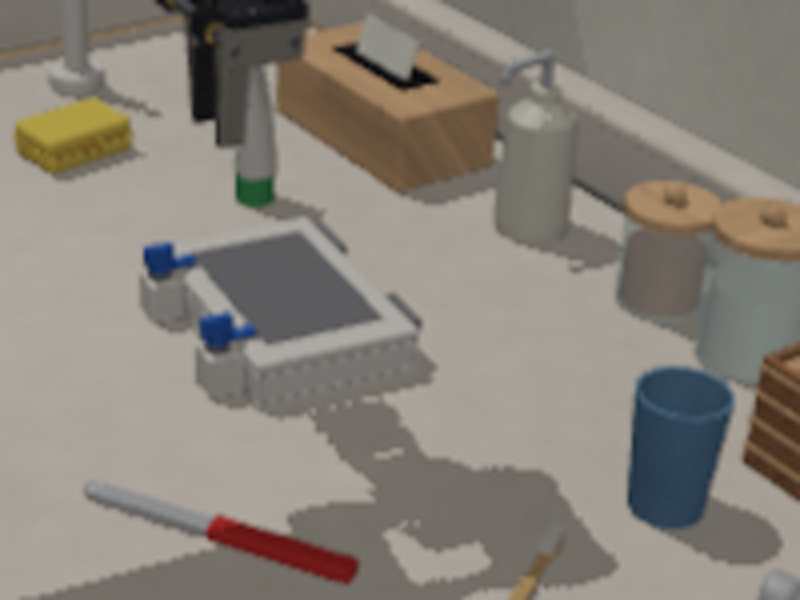

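View pics/t18.png

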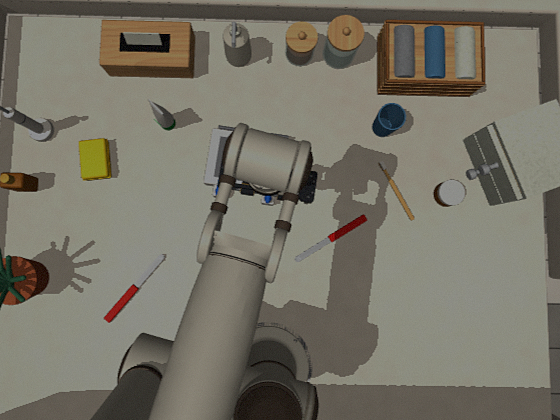

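```bash
python3 - <<'E'
from h import *
c=bot.read_camera('wrist');im=c['img'];cv2.imwrite('pics/c19.png',cv2.resize(im[165:235,235:435],None,fx=4,fy=4,interpolation=2)[...,::-1])
h=cv2.cvtColor(im,cv2.COLOR_RGB2HSV);m=((h[...,0]>100)&(h[...,0]<125)&(h[...,1]>140)).astype(np.uint8);m[260:]=0
n,l,s,ce=cv2.connectedComponentsWithStats(m)
for i in range(1,n):
    if s[i,4]>100: 
        ys,xs=np.where(l==i);p=np.array([onz(c,a,b,.052)[:2] for a,b in zip(xs,ys)]);mu=p.mean(0);u=np.linalg.svd(p-mu)[2][0];u*=np.sign(u[0]);print(ce[i],mu,'case angle',np.degrees(np.arctan2(u[1],u[0]))+7.7)
E
```

```text
[391.79895105 197.0541958 ] [0.46552395 0.13689017] case angle -3.591534883154293
[278.9498861  198.37129841] [0.44975097 0.0074331 ] case angle 0.18871015497242905
```

View pics/c19.png

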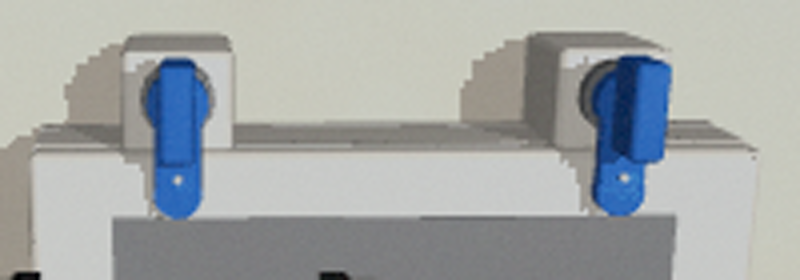

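Both noses lie square over the mirror's edge; the left one's −3.6° comes from parallax on the tall wing. Handing in.

```bash
python3 -c "
from h import *
print(bot.get_obs()['clock']); print(bot.close_job())"
```

```text
34.3
the job is handed in; nothing more can be done
None
```

The folding mirror is packed and fastened, and I handed the job in at 34.3 s of the 72 s allowed, with the gripper open and well above everything.

**What I did, in order:**
1. I turned the left turnbutton outward. It stood at about 1.33 rad, borderline in the mirror's way.
2. I laid the smallest nail file flat in the front compartment. Its handle measured about 77–80 mm; the other two files' handles measured about 113 mm.
3. I folded the mirror down from behind and pressed it. The fingertips stopped at 44.2 mm with about 23 N of firm resistance, against 44 mm for fully folded.
4. I gripped each turnbutton by its wing and turned it 90° across the mirror's edge.

**Last checks:**
- **Turnbuttons:** the right one measured 0.2° from square. The left measured −3.6°, which I put down to parallax on its tall wing. A straight-down view of it right after turning showed the bar square.
- **Contents:** the file, tin and pumice were in their compartments when last seen, part-way through folding. They can't be seen under the closed mirror.
- **Everything else:** the other things on the shelf look unmoved in the top and side views, which I checked by eye only.
- **Disagreement:** the cameras differed by about 1–2 mm on the tray's position. Contact with the mirror also came later than I had computed. Neither affected the result.

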